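# Check the spool dolly's brake lever

### The job

Check the red brake lever on the dolly handle: with the outside of the fingers push it in towards the bar until it comes up against its stop, let it come all the way out again, then push it in to the stop once more and finish while still holding it there, so that one can see it stops short of the bar. Use ordinary hand pressure, touch only the lever's outer side (do not pinch or hook it, and keep off the bar), and leave the jar, wire spool and blue wrench where they are.

Things in the scene. Friction and masses are not known exactly. Their poses are not given: they have to be found in the camera images.
- fixture: Fixed dark steel clamp rail, 70 x 360 x 12 mm, with two blue clamp blocks (50 x 45 mm, up to 47 mm high) at its y = +-150 mm, that holds the dolly handle. Origin: centre of its underside, on the table. Its y axis runs along the handle bar; its -x side is the side on which the lever stands. Its place and yaw vary.
- bar: The dolly's push handle, fixed in the rail: cream U-shaped tube 26 mm thick, legs at y = +-150 mm, a black 34 mm thick rubber grip (y -120 to +70 mm) and a black lever bracket at y = 100 mm that reaches to x = -47 mm. Bar axis at x = 0, 120 mm above the table; top of the grip at 137 mm. Origin and axes as fixture.
- lever (a joint): Swing of the red lever about an upright pin: 0 = fully out (where its spring returns it, blade 0.42 rad off the bar's line), growing as it is pressed towards the bar; it meets its stop at 0.26 rad, a firm stop (hardly gives: about 40 N per mm at press_point), with the blade still over 20 mm clear of the grip. Pressing at press_point takes about 4 N at first and 7 N just before the stop.
- lever_pivot (a point): The lever's pin, in the bracket, 40 mm from the bar's axis on the fixture's -x side, at the fixture's y = +100 mm, 120 mm above the table. Fixed to the fixture; same axes as the fixture.
- press_point (a point): Where to press: on the outer face of the red lever blade, half way up it (120 mm above the table), 115 mm along it from the pin. Moves with the lever. Axes: +x = square to the blade, towards the bar (pressing direction), -y = along the blade to its free end, z up; the pin's axis lies at (+6, +115) mm in them. Only the low rail (12 mm, bolts to 37 mm) is below, nothing above.
- jar: Loose jar, 68 mm in diameter, 85 mm high, blue cap; origin at the centre of its underside. Stands beside one end of the fixture. Leave it.
- spool: Loose copper-coloured wire spool on end, 100 mm in diameter, 55 mm high; origin at the centre of its underside. Stands beside the other end of the fixture. Leave it.
- wrench: Loose blue wrench, 180 mm long, lying flat on the table behind the bar (away from the lever); origin on its underside near mid length. Leave it.
- lever_tip (a point): Centre of the red ball, 22 mm in diameter, at the free end of the lever, 152 mm from the pin; moves with the lever, axes as press_point. The flat red blade between pin and ball is 22 mm high (109 to 131 mm above the table) and 6 mm thick, lined on the inner side, towards the bar, with 5 mm of bare aluminium that is not to be touched.

How it is judged:
On the way, in this order (a step that is already met when the one before it is completed fails the run):
1. the lever is pushed in to its stop by the fingers (value of joint lever above 0.235 rad and contact force between the fingers and lever above 2 N), for 0.2 s.
2. the lever has come all the way out again (value of joint lever below 0.03 rad), for 0.1 s.
At the end, for the whole second after the job is handed in: The lever is held at its stop (joint at least 0.235 rad) and still, by the fingers pressing on its outer side with more than 2 N; jar, spool and wrench are within 20 mm of where they stood (all of step 1 and velocity of joint lever below 0.1 rad/s and distance of each of jar, spool, wrench from where it was at the start of the episode below 0.02 m); the arm keeps its last pose, push and grip.
It fails at once if the lever is forced: more than 60 N on it (contact force between the fingers and lever above 60 N).
It fails at once if the lever's inner side is touched (pinched or hooked) (contact force between the fingers and lever_c3 above 1 N).
It fails at once if the bar is touched (contact force between any of the fingers, the arm and bar above 2 N).
It fails at once if a bystander is moved or lifted (distance of any of jar, spool, wrench from where it was at the start of the episode above 0.02 m).
It also fails if it takes over 38 s, if anything falls off the work surface, if the arm or the gripper's body presses on something with over 40 N, if the wrist force passes 120 N, or if a joint passes its speed limit or range.

### The arm

A 6-joint arm with a two-finger parallel gripper is mounted at the origin on the work surface. World frame = base frame: x ahead of the robot, y to its left, z up, the work surface at z = 0. Lengths are in m, angles in rad, forces in N, time in s.
With the tool pointing down it reaches from about 0.25 to 0.775 m from the base axis. Payload 4 kg.
Tool frame: the origin (TCP) lies at the very end of the fingers, on their centre line; the grasp point (between the pads) lies 19 mm behind it; x points along the fingers, y is the direction in which the jaws open and shut, and the axes are right-handed (so a half turn about x gives the same grasp; the last joint's range is limited). The gripper opens to 94 mm and grips with 3 to 60 N. Pads are 16 mm wide; open, the fingers measure 119 mm over their backs; the gripper's body (75 mm by 177 mm) begins 78 mm behind the grasp point.
Start: joints at [1.17, 0.087, 1.371, -0, 1.684, -0.103], TCP at [0.161, 0.526, 0.206] pointing down, gripper open.
Joint ranges: [-3.1, 3.1], [-0.76, 2.03], [0.27, 2.55], [-1.08, 4.22], [0.17, 2.65], [-2.57, 2.57]. Speed limits (rad/s): [2.79, 2.79, 3.14, 3.14, 3.14, 3.14].

### API

Orientations are given as [roll, pitch, yaw] about the fixed x, y, z axes, in that order (R = Rz(yaw) Ry(pitch) Rx(roll)).
In Python, from bench import robot gives the robot as it stands.
- The arm moves only by the tool carry_out, never from a script. Its argument "targets" is a list of rows, each a list of 5 numbers: the closure, from 0 (fully open) to 1 (shut), then the shift along the tool's x, y, z in cm, then the turn about the tool's x in degrees. In form: [[fingers, tx, ty, tz, turn], ...]. A call has 1 to 20 rows; each row shifts and turns the commanded pose from where the row before left it, along the tool's axes as they then stand; what a row does not reach is not made up. A row lasts 1/10 s, in which the tool goes at most 50 mm and 8.59 degrees, less where a joint would pass 70% of its speed; a pose out of reach is approached as far as the arm can. A call is refused whole if a number of a shift passes 5 or a number of a turn 8.59, either way. A call with a gripper value outside its range is refused whole. The fingers move at their own pace and stop on an object; the grip force is fixed at half the most. Time passes only in rows, so rows that do not move let the fingers close. It gives the time, the measured TCP pose, the force and the opening at its end, in the units of the state.
- robot.get_obs(): the state, without advancing time (a new reading comes with each control period).
- robot.snapshot(name): name is "side" or "top" or "wrist"; returns a dict with "image" (400x640x3 uint8, red, green, blue), "camera_matrix" (3x3 intrinsics, pixels), "pose" (4x4, takes a point from camera to world coordinates). Camera axes: x right, y up, looking along -z (the intrinsics and any distortion apply to the point x, -y, -z); pixel columns grow to the right and rows downward; lengths in m; the calibration is good to about 2 mm. A picture is of the moment at which its call begins. There is no depth.
- robot.close_job(): hands the job in, once; it reports no verdict.
The state is a dict: "time": time; "joint_positions": joint angles; "qvel": joint speeds; "joint_torque": joint torques, N m; "tool_pos": TCP position; "ee_rot": TCP orientation; "wrist_force": force on the tool from outside, world axes, zero at the start; "wrist_torque": the same for the moment, N m; "width": finger opening in m.
Only numpy, scipy, OpenCV 4.12 (cv2) and the standard library are available. Lean on these libraries where they do the work, as an engineer would, in place of code of your own. Each camera call takes 0.05 s, during which the arm holds its last target. There are 200 camera calls.

## Working session

There is one attempt and no reset: what is moved stays moved. The work goes in short steps, Python scripts to look and compute and a tool call to move; the robot and the scene stay as the last step left them, time stands still between calls to the robot, and variables do not carry over. Pictures are saved under pics/ and viewed, about 8 in all and at most 12, crops included, and the job is handed in when it is done.

Besides the shell and the picture viewer there is one more tool, called after "Call:" as name(argument=value, ...), one argument or row to a line, values as JSON. carry_out: Moves the arm, as the interface text tells. Its arguments: {"type":"object","properties":{"targets":{"type":"array","items":{"type":"array","items":{"type":"number"}}}},"required":["targets"]}

```bash
mkdir -p pics; python3 - <<'E'
from bench import robot
import cv2,numpy as np
for n in("top","side"):
    s=robot.snapshot(n); cv2.imwrite(f"pics/{n}0.png",s["image"][:,:,::-1]); print(n,s["camera_matrix"].tolist(),s["pose"].round(4).tolist(),[k for k in s])
o=robot.get_obs(); print(o)
E
```

```text
top [[495.35091729893475, 0.0, 315.8623805762276], [0.0, 495.35091729893475, 202.80481906274625], [0.0, 0.0, 1.0]] [[-0.0268, 0.9832, -0.1806, 0.3487], [-0.9995, -0.0295, -0.0124, 0.0544], [-0.0175, 0.1801, 0.9835, 1.3905], [0.0, 0.0, 0.0, 1.0]] ['image', 'camera_matrix', 'pose']
side [[396.9202863167193, 0.0, 325.925570310867], [0.0, 396.9202863167193, 198.0147640100347], [0.0, 0.0, 1.0]] [[0.9449, 0.1908, -0.2661, 0.3324], [-0.327, 0.5094, -0.796, -0.696], [-0.0163, 0.8391, 0.5437, 0.6326], [0.0, 0.0, 0.0, 1.0]] ['image', 'camera_matrix', 'pose']
{'time': 0.1, 'joint_positions': array([ 1.16990989e+00,  8.78973692e-02,  1.37207482e+00, -1.91273332e-05,
        1.68353609e+00, -1.03146890e-01]), 'qvel': array([-0.00231724, -0.00156651, -0.00368871,  0.00113256, -0.00073288,
        0.0018397 ]), 'joint_torque': array([ 1.52893008e-03, -3.41251194e+01, -3.03301549e+01,  7.18669756e-02,
        3.03810916e-02, -9.89761702e-05]), 'tool_pos': array([0.16120155, 0.52536106, 0.20442664]), 'ee_rot': array([-1.66401991,  1.5688806 , -1.96176159]), 'wrist_force': array([-0.16795872,  0.17825888,  0.17208705]), 'wrist_torque': array([-0.01839578, -0.01197825, -0.01512343]), 'width': 0.09400419448285931}
```

View pics/top0.png

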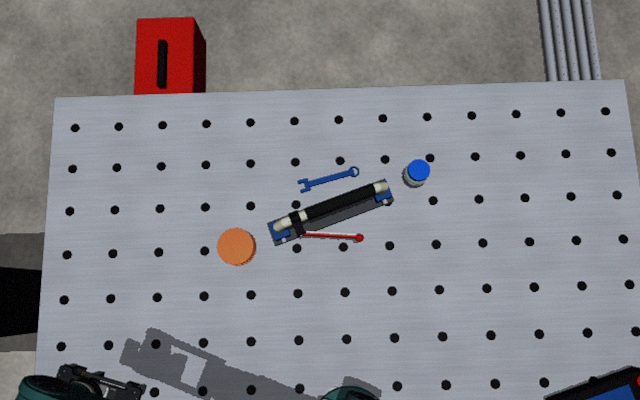

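View pics/side0.png

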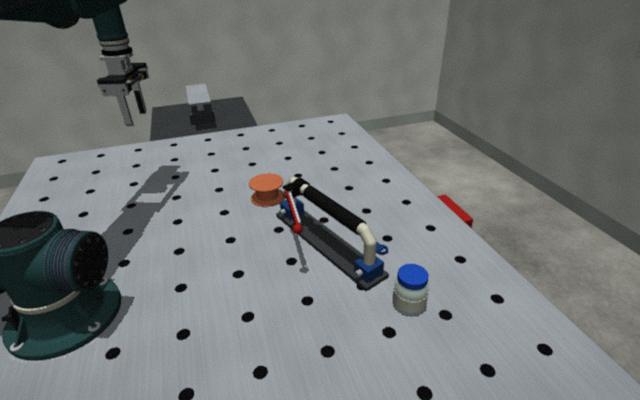

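Top: spool at (236,246), jar at (416,172), ball at (360,238), and the bracket near (295,225). Side: ball at (297,228). I'll fit the fixture pose and check the overlay on enlarged crops.

```bash
cat > h.py <<'E'
import cv2,numpy as np
from scipy.optimize import least_squares
def proj(s,P):
    T=np.linalg.inv(s["pose"]); c=np.atleast_2d(P)@T[:3,:3].T+T[:3,3]; c=c*[1,-1,-1]
    u=c@s["camera_matrix"].T; return u[:,:2]/u[:,2:]
def fix(p,L):   # fixture->world
    c,s=np.cos(p[2]),np.sin(p[2]); L=np.atleast_2d(L)
    return np.c_[p[0]+c*L[:,0]-s*L[:,1],p[1]+s*L[:,0]+c*L[:,1],L[:,2]]
def lev(q,along,out=0.,z=.12):  # lever-local: along from pin, out=away from bar; blade off bar line .42-q
    a=.42-q; d=np.array([-np.sin(a),-np.cos(a)]); n=np.array([-np.cos(a),np.sin(a)])
    return np.r_[np.array([-.04,.1])+along*d+out*n,z]
def red(im):
    h=cv2.cvtColor(im,cv2.COLOR_RGB2HSV); return ((h[...,0]<6)|(h[...,0]>172))&(h[...,1]>150)&(h[...,2]>60)
E
python3 - <<'E'
from h import *
from bench import robot
S={n:robot.snapshot(n) for n in("top","side")}
box={"top":(180,270,255,410),"side":(165,250,245,340)}
bl={}
for n,s in S.items():
    a,b,c,d=box[n]; m=np.zeros((400,640),bool); m[a:b,c:d]=red(s["image"])[a:b,c:d]
    ys,xs=np.nonzero(m); print(n,len(xs),xs.min(),xs.max(),ys.min(),ys.max())
    # ball: max of box-filtered mask
    f=cv2.GaussianBlur(m.astype(np.float32),(0,0),2.5); _,_,_,p=cv2.minMaxLoc(f); 
    k=np.hypot(xs-p[0],ys-p[1])<6; print(p,xs[k].mean(),ys[k].mean()); bl[n]=(p,np.c_[xs,ys])
# fit: ball + blade mask centroid; legs approximated from top picture (cream/blue ends)
def mkb(s,h0,h1,smin,bx):
    h=cv2.cvtColor(s["image"],cv2.COLOR_RGB2HSV); m=(h[...,0]>h0)&(h[...,0]<h1)&(h[...,1]>smin)&(h[...,2]>50)
    a,b,c,d=bx; ys,xs=np.nonzero(m[a:b,c:d]); return np.array([xs.mean()+c,ys.mean()+a]),len(xs)
top,side=S["top"],S["side"]
obs=[(top,np.array(bl["top"][0],float)),(side,np.array(bl["side"][0],float))]
dark=cv2.cvtColor(top["image"],cv2.COLOR_RGB2GRAY)
gm=np.zeros((400,640),np.uint8); gm[185:225,300:380]=dark[185:225,300:380]<28
ys,xs=np.nonzero(gm); g=np.array([xs.mean(),ys.mean()]); print("grip",g,len(xs)); v=np.linalg.svd(np.c_[xs,ys]-g,full_matrices=False)[2][0]; print(v)
def res(p):
    r=[]
    for s,o in obs: r+=list(proj(s,fix(p,lev(0,.152)))[0]-o)
    a,b=proj(top,fix(p,[[0,.06,.137],[0,-.11,.137]])); n=np.array([-v[1],v[0]])
    r+=[(a-g)@n,(b-g)@n]; return r
r=least_squares(res,[.5,.03,.3]); p=r.x; print(p,np.round(r.fun,2)); np.save("p.npy",p)
out=[]
for n,s in S.items():
    a,b,c,d=(150,275,210,450) if n=="top" else (150,320,230,440); k=3 if n=="top" else 3
    im=cv2.resize(s["image"][a:b,c:d],None,fx=k,fy=k,interpolation=cv2.INTER_CUBIC)
    pts=fix(p,[[-.04,.1,.12],lev(0,.152),lev(0,.115,.006),[0,.07,.137],[0,-.12,.137],[-.035,.18,.012],[.035,.18,.012],[-.035,-.18,.012],[.035,-.18,.012]])
    for u in proj(s,pts): cv2.circle(im,tuple(int(x) for x in (u-[c,d*0+a]+.5)*k),3,(0,255,0),1)
    out.append(im)
w=max(i.shape[1] for i in out); out=[cv2.copyMakeBorder(i,0,0,0,w-i.shape[1],0) for i in out]
im=np.vstack(out); im=cv2.resize(im,None,fx=min(1,600/im.shape[0]),fy=min(1,600/im.shape[0])); cv2.imwrite("pics/ov1.png",im[:,:,::-1])
E
```

```text
top 164 303 362 233 241
(359, 237) 358.59183673469386 237.30612244897958
side 153 274 301 190 232
(297, 228) 297.02702702702703 227.6891891891892
grip [340.34516129 201.95268817] 930
[-0.93920612  0.34335386]
[0.57141401 0.03228961 0.32680869] [-0.33  0.79  0.36  0.58  0.22  0.31]
```

View pics/ov1.png

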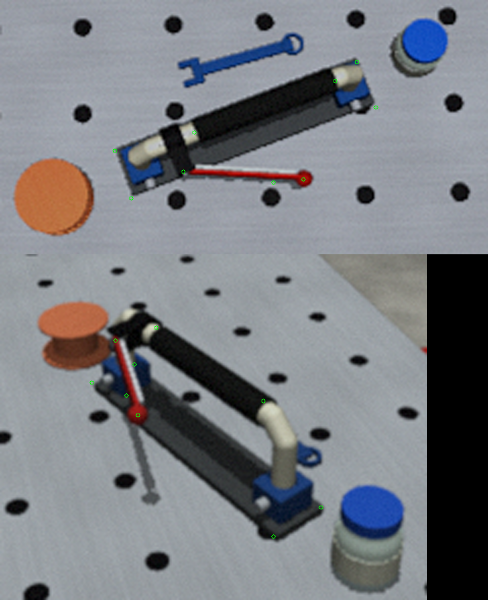

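The fit matches the picture in both views: rail corners, grip ends, ball and pin are all within about 1 px, with yaw 0.327. Next I'll work out the approach in tool axes.

```bash
cat >> h.py <<'E'
from scipy.spatial.transform import Rotation as Ro
def tool(o): return Ro.from_euler("xyz",o["ee_rot"]).as_matrix()
E
python3 - <<'E'
from h import *
from bench import robot
p=np.load("p.npy"); o=robot.get_obs(); R=tool(o); print(R.round(3).tolist(),o["tool_pos"],o["time"])
for q in(0,.13,.26):
    P=fix(p,lev(q,.115,.006))[0]; n=fix([0,0,p[2]],-lev(q,0,1)+lev(q,0,0))[0]
    ang=np.degrees(np.arctan2(n[1],n[0])); tip=fix(p,lev(q,.152))[0]
    print(q,P.round(4),n.round(3),"deg",ang,"tip",tip.round(4))
print("pin",fix(p,[-.04,.1,.12]), "y,z axis deg",[np.degrees(np.arctan2(R[1,i],R[0,i])) for i in(1,2)])
E
```

```text
[[-0.0, 0.293, 0.956], [-0.001, 0.956, -0.293], [-1.0, -0.001, -0.0]] [0.1612738  0.52548755 0.20475522] 0.2
0 [4.848e-01 2.000e-04 1.200e-01] [ 0.996 -0.093  0.   ] deg -5.339468874776406 tip [ 0.4873 -0.0372  0.12  ]
0.13 [ 0.4997 -0.001   0.12  ] [0.999 0.037 0.   ] deg 2.1089824619242985 tip [ 0.507  -0.0377  0.12  ]
0.26 [ 5.146e-01 -2.000e-04  1.200e-01] [0.986 0.166 0.   ] deg 9.557433798624999 tip [ 0.5267 -0.0357  0.12  ]
pin [[0.50142892 0.11415589 0.12      ]] y,z axis deg [np.float64(72.9366046552456), np.float64(-17.06340120720442)]
```

Call:
carry_out(
  targets=[
    [1,0,0,0,7.9],
    [1,0,0,0,7.9],
    [1,0,0,0,7.9],
    [1,0,0,0,7.9],
    [1,0,0,0,7.9],
    [1,0,0,0,7.9],
    [1,0,0,0,7.9],
    [1,0,0,0,7.9],
    [1,0,0,0,7.9],
    [1,0,0,0,0],
  ],
)

```text
time: 1.2
tool_pos: [0.1613, 0.5257, 0.2052]
ee_rot: [-0.42, 1.57, -1.958]
wrist_force: [0.7, -0.2, -0.9]
width: 0.0172
```

Call:
carry_out(
  targets=[
    [1,0,1,1.8,0],
    [1,0,1.85,3.5,0],
    [1,0,1.85,3.5,0],
    [1,0,1.85,3.5,0],
    [1,0,1.85,3.5,0],
    [1,0,1.85,3.5,0],
    [1,0,1.85,3.5,0],
    [1,0,1.85,3.5,0],
    [1,0,1.85,3.5,0],
    [1,0,1.85,3.5,0],
    [1,0,1.85,3.5,0],
    [1,0,1.85,3.5,0],
    [1,0,1.85,3.5,0],
    [1,0,1.85,3.5,0],
    [1,0,1.85,3.5,0],
    [1,0,1,1.8,0],
    [1,0,0,0,0],
    [1,0,0,0,0],
  ],
)

```text
time: 3.0
tool_pos: [0.4568, 0.0091, 0.2052]
ee_rot: [-2.326, 1.57, 2.42]
wrist_force: [0.5, -1.4, 0.1]
width: 0.0003
```

```bash
cat > st.py <<'E'
from h import *
from bench import robot
p=np.load("p.npy"); o=robot.get_obs(); R=tool(o); t=o["tool_pos"]
print("t",o["time"],"tcp",t.round(4),"y",np.degrees(np.arctan2(R[1,1],R[0,1])).round(2),"down",R[2,0].round(4),"F",o["wrist_force"].round(2),"w",o["width"])
P=fix(p,lev(0,.115,.006))[0]; print("to press pt, tool cm",(R.T@(P-t)*100).round(2))
E
python3 st.py
```

```text
t 3.0 tcp [0.4568 0.0091 0.2052] y 1.89 down -1.0 F [ 0.52 -1.37  0.05] w 0.00033179783683903513
to press pt, tool cm [8.52 2.77 0.99]
```

Call:
carry_out(
  targets=[
    [1,0,-1,0.9,0],
    [1,1.8,0,0,0],
    [1,1.8,0,0,0],
    [1,1.8,0,0,0],
    [1,1.8,0,0,0],
    [1,1.8,0,0,0],
    [1,1.7,0,0,0],
    [1,0,0,0,0],
    [1,0,0,0,0],
  ],
)

```text
time: 3.9
tool_pos: [0.4468, 0.0002, 0.0989]
ee_rot: [1.691, 1.571, 0.154]
wrist_force: [0.6, -0.0, -0.2]
width: 0.0003
```

```bash
python3 st.py; python3 - <<'E'
from h import *
from bench import robot
o=[]
for n,(a,b,c,d) in{"top":(170,270,260,420),"side":(120,270,210,370)}.items():
    i=robot.snapshot(n)["image"][a:b,c:d]; o.append(cv2.resize(i,(480,300 if n=="top" else 450),interpolation=cv2.INTER_CUBIC)[:300 if n=="top" else 450])
im=cv2.resize(np.vstack(o),None,fx=.8,fy=.8); cv2.imwrite("pics/a1.png",im[:,:,::-1])
E
```

```text
t 3.9 tcp [4.468e-01 2.000e-04 9.890e-02] y 1.93 down -1.0 F [ 0.58 -0.02 -0.22] w 0.0002545022543932956
to press pt, tool cm [-2.11  3.79  0.12]
```

View pics/a1.png

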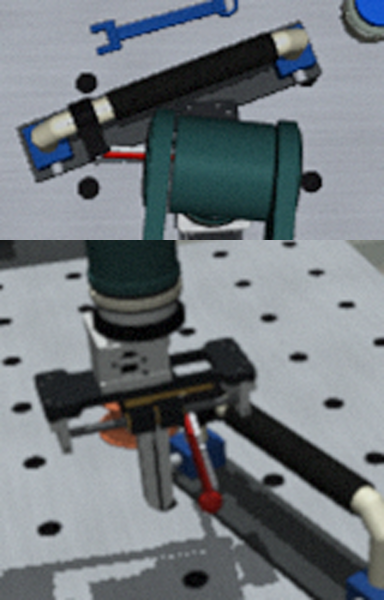

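The fingers are shut and sit on the robot side of the blade, about 2.5 cm away, with the gripper body well above the bar. Now I'll push in.

Call:
carry_out(
  targets=[
    [1,0,0.8,0,0],
    [1,0,0.8,0,0],
    [1,0,0.6,0,0],
    [1,0,0.4,0,0],
    [1,0,0.4,0,0],
    [1,0,0.4,0,0],
    [1,0,0,0,0],
  ],
)

```text
time: 4.7
tool_pos: [0.4809, 0.0002, 0.0982]
ee_rot: [-1.119, 1.568, -2.658]
wrist_force: [-4.5, -2.1, 2.4]
width: 0.0004
```

```bash
python3 st.py
```

```text
t 4.7 tcp [4.809e-01 2.000e-04 9.820e-02] y 1.82 down -1.0 F [-4.47 -2.12  2.41] w 0.00043790123540703575
to press pt, tool cm [-2.18  0.38  0.01]
```

Call:
carry_out(
  targets=[
    [1,0,0.4,0,0],
    [1,0,0.4,0,0],
    [1,0,0.4,0,0],
    [1,0,0.3,0,0],
    [1,0,0,0,0],
  ],
)

```text
time: 5.2
tool_pos: [0.4951, 0.0001, 0.0982]
ee_rot: [-1.017, 1.567, -2.556]
wrist_force: [-5.1, -4.1, 3.2]
width: 0.0002
```

Call:
carry_out(
  targets=[
    [1,0,0.1,0,0],
    [1,0,0,0,0],
  ],
)

```text
time: 5.4
tool_pos: [0.4958, 0.0001, 0.0981]
ee_rot: [-1.044, 1.567, -2.583]
wrist_force: [-5.7, -4.1, 3.5]
width: 0.0005
```

Call:
carry_out(
  targets=[
    [1,0,0.1,0,0],
    [1,0,0,0,0],
  ],
)

```text
time: 5.6
tool_pos: [0.4968, 0.0002, 0.0981]
ee_rot: [-1.068, 1.566, -2.607]
wrist_force: [-6.7, -4.8, 2.9]
width: 0.0005
```

Call:
carry_out(
  targets=[
    [1,0,0.1,0,0],
    [1,0,0,0,0],
  ],
)

```text
time: 5.8
tool_pos: [0.4977, 0.0002, 0.0982]
ee_rot: [-1.072, 1.566, -2.611]
wrist_force: [-5.7, -3.4, 2.8]
width: 0.0004
```

Call:
carry_out(
  targets=[
    [1,0,0.1,0,0],
    [1,0,0.1,0,0],
    [1,0,0,0,0],
  ],
)

```text
time: 6.1
tool_pos: [0.4997, 0.0003, 0.0982]
ee_rot: [-1.123, 1.566, -2.662]
wrist_force: [-6.2, -3.8, 2.4]
width: 0.0005
```

Call:
carry_out(
  targets=[
    [1,0,0.1,0,0],
    [1,0,0,0,0],
  ],
)

```text
time: 6.3
tool_pos: [0.5006, 0.0004, 0.0982]
ee_rot: [-1.147, 1.566, -2.686]
wrist_force: [-6.3, -3.8, 2.6]
width: 0.0003
```

Call:
carry_out(
  targets=[
    [1,0,0.1,0,0],
    [1,0,0,0,0],
  ],
)

```text
time: 6.5
tool_pos: [0.5016, 0.0005, 0.0982]
ee_rot: [-1.174, 1.566, -2.713]
wrist_force: [-7.0, -4.2, 3.4]
width: 0.0007
```

Call:
carry_out(
  targets=[
    [1,0,0.1,0,0],
    [1,0,0,0,0],
  ],
)

```text
time: 6.7
tool_pos: [0.5025, 0.0006, 0.0981]
ee_rot: [-1.224, 1.566, -2.763]
wrist_force: [-6.9, -3.7, 3.7]
width: 0.0006
```

Call:
carry_out(
  targets=[
    [1,0,0.1,0,0],
    [1,0,0,0,0],
  ],
)

```text
time: 6.9
tool_pos: [0.5035, 0.0007, 0.0981]
ee_rot: [-1.261, 1.566, -2.8]
wrist_force: [-7.5, -3.3, 2.9]
width: 0.0006
```

```bash
python3 st.py
```

```text
t 6.9 tcp [0.5035 0.0007 0.0981] y 1.82 down -1.0 F [-7.47 -3.27  2.88] w 0.0005911792327527381
to press pt, tool cm [-2.18 -1.88 -0.01]
```

Call:
carry_out(
  targets=[
    [1,0,0.1,0,0],
    [1,0,0,0,0],
  ],
)

```text
time: 7.1
tool_pos: [0.5039, 0.0008, 0.0981]
ee_rot: [-1.331, 1.565, -2.87]
wrist_force: [-8.9, -3.6, 4.7]
width: 0.0003
```

Call:
carry_out(
  targets=[
    [1,0,0.05,0,0],
    [1,0,0,0,0],
  ],
)

```text
time: 7.3
tool_pos: [0.5039, 0.0007, 0.0982]
ee_rot: [-1.364, 1.564, -2.903]
wrist_force: [-10.5, -3.1, 5.2]
width: 0.0009
```

Call:
carry_out(
  targets=[
    [1,0,0.05,0,0],
    [1,0,0,0,0],
  ],
)

```text
time: 7.5
tool_pos: [0.5039, 0.0008, 0.0981]
ee_rot: [-1.396, 1.563, -2.935]
wrist_force: [-9.8, -3.2, 6.6]
width: 0.0008
```

TCP travel has ended at x = 0.5039 while the force rises, so this is the stop. I'll press a little firmer and look.

Call:
carry_out(
  targets=[
    [1,0,0.15,0,0],
    [1,0,0.15,0,0],
    [1,0,0,0,0],
    [1,0,0,0,0],
    [1,0,0,0,0],
  ],
)

```text
time: 8.0
tool_pos: [0.5041, 0.0008, 0.0981]
ee_rot: [-1.469, 1.556, -3.007]
wrist_force: [-18.4, -3.9, 10.5]
width: 0.0004
```

```bash
python3 st.py; cat > look.py <<'E'
from h import *
from bench import robot
import sys
p=np.load("p.npy"); s=robot.snapshot("side"); a,b,c,d=150,280,240,370
im=cv2.resize(s["image"][a:b,c:d],None,fx=4,fy=4,interpolation=cv2.INTER_CUBIC)
for q,col in((0,(0,255,0)),(.26,(255,255,0))):
    u=(proj(s,fix(p,lev(q,.152)))[0]-[c,a]+.5)*4; cv2.circle(im,tuple(int(x) for x in u),8,col,1)
m=red(s["image"])[165:250,245:340].astype(np.float32); f=cv2.GaussianBlur(m,(0,0),2.5); q=np.array(cv2.minMaxLoc(f)[3])+[245,165]
print("ball px",q,"expected q=0,.13,.26",[proj(s,fix(p,lev(k,.152)))[0].round(1).tolist() for k in(0,.13,.26)])
if len(sys.argv)>1: cv2.imwrite(sys.argv[1],im[:,:,::-1])
E
python3 look.py pics/b1.png
```

```text
t 8.0 tcp [0.5041 0.0008 0.0981] y 1.84 down -0.9999 F [-18.4   -3.87  10.48] w 0.0003915967716103533
to press pt, tool cm [-2.16 -1.97 -0.  ]
ball px [315 224] expected q=0,.13,.26 [[297.4, 228.6], [306.3, 226.8], [314.8, 224.3]]
```

View pics/b1.png

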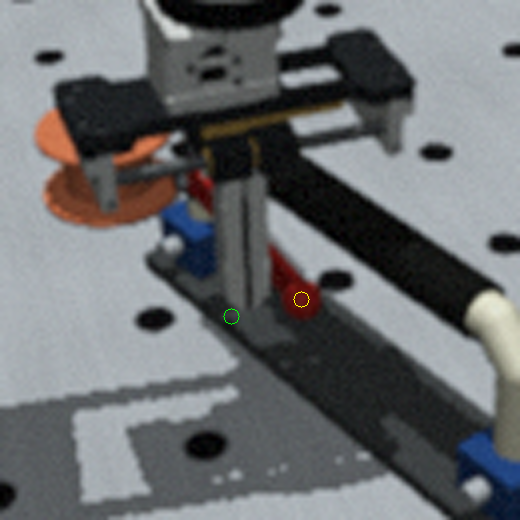

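The side view shows the ball at (315,224) px. The expected position at 0.26 rad is (314.8,224.3), so the lever is on its stop, with about 18 N. Now I'll let it out.

Call:
carry_out(
  targets=[
    [1,0,-0.4,0,0],
    [1,0,-0.6,0,0],
    [1,0,-0.6,0,0],
    [1,0,-0.6,0,0],
    [1,0,-0.6,0,0],
    [1,0,-0.6,0,0],
    [1,0,-0.6,0,0],
    [1,0,-0.6,0,0],
    [1,0,-0.6,0,0],
    [1,0,-0.6,0,0],
    [1,0,0,0,0],
    [1,0,0,0,0],
    [1,0,0,0,0],
    [1,0,0,0,0],
    [1,0,0,0,0],
  ],
)

```text
time: 9.55
tool_pos: [0.4526, -0.0002, 0.0985]
ee_rot: [1.974, 1.571, 0.435]
wrist_force: [-1.1, -0.0, -0.1]
width: 0.0003
```

```bash
python3 st.py; python3 look.py pics/c1.png
```

```text
t 9.55 tcp [ 4.526e-01 -2.000e-04  9.850e-02] y 1.84 down -1.0 F [-1.12 -0.04 -0.13] w 0.00025151491047316056
to press pt, tool cm [-2.15  3.22  0.07]
ball px [297 228] expected q=0,.13,.26 [[297.4, 228.6], [306.3, 226.8], [314.8, 224.3]]
```

View pics/c1.png

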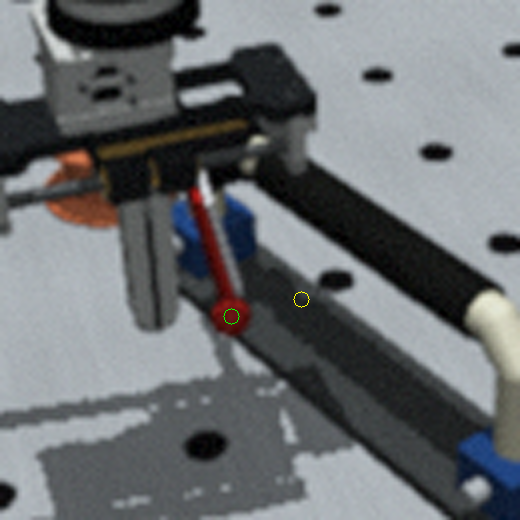

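The lever is fully out, with the ball back at (297,228) px and the fingers clear of it. Now the second push, to the same commanded pose.

Call:
carry_out(
  targets=[
    [1,0,0.6,0,0],
    [1,0,0.6,0,0],
    [1,0,0.4,0,0],
    [1,0,0.4,0,0],
    [1,0,0.4,0,0],
    [1,0,0.4,0,0],
    [1,0,0.4,0,0],
    [1,0,0.4,0,0],
    [1,0,0.4,0,0],
    [1,0,0.4,0,0],
    [1,0,0.3,0,0],
    [1,0,0.3,0,0],
    [1,0,0.2,0,0],
    [1,0,0.1,0,0],
    [1,0,0.1,0,0],
    [1,0,0.1,0,0],
    [1,0,0.1,0,0],
    [1,0,0,0,0],
    [1,0,0,0,0],
    [1,0,0,0,0],
  ],
)

```text
time: 11.6
tool_pos: [0.504, 0.0005, 0.0982]
ee_rot: [-1.387, 1.56, -2.926]
wrist_force: [-13.4, -3.6, 7.0]
width: 0.0003
```

```bash
python3 st.py; python3 look.py; python3 -c "
from bench import robot;import cv2
cv2.imwrite('pics/d1.png',robot.snapshot('top')['image'][130:280,200:460,::-1].repeat(3,0).repeat(3,1))"
```

```text
t 11.6 tcp [5.04e-01 5.00e-04 9.82e-02] y 1.83 down -0.9999 F [-13.39  -3.6    7.03] w 0.0003453572702913792
to press pt, tool cm [-2.16 -1.95 -0.03]
ball px [315 224] expected q=0,.13,.26 [[297.4, 228.6], [306.3, 226.8], [314.8, 224.3]]
```

View pics/d1.png

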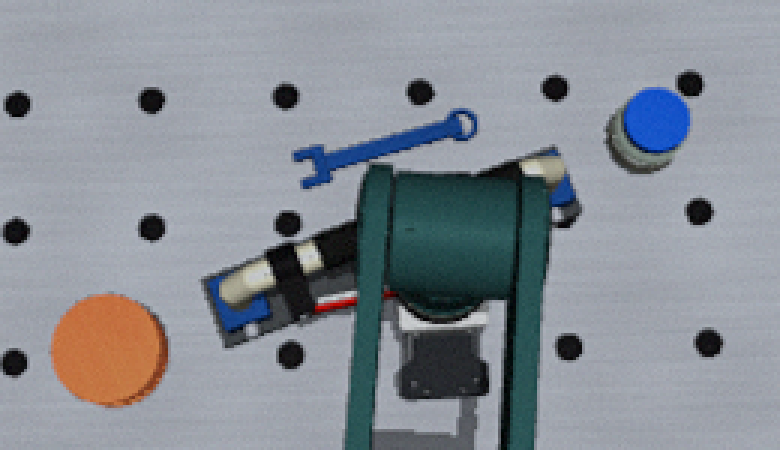

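The lever is at its stop again at about 13 N. From above, the spool, jar and wrench have not moved. Handing in.

```bash
python3 -c "
from bench import robot; print(robot.close_job())"; python3 st.py; python3 look.py
```

```text
the job is handed in; nothing more can be done
None
the job is handed in; nothing more can be done
the job is handed in; nothing more can be done
```

I pressed the lever to its stop with the back of the shut fingers, let it come all the way out, then pressed it in again. I handed the job in at about 11.7 s with the lever still held there.

**First push:** the tool stopped moving at x = 0.504 m while the force rose to about 18 N. The ball was at (315,224) px in the side view; 0.26 rad predicts (314.8,224.3).

**Release:** the ball went back to (297,228) px, the fully-out position, with the fingers clear of the lever.

**Final hold:** the ball was again at (315,224) px, with about 13 N along the push direction. In the last top view the spool, jar and wrench looked unmoved by eye; I did not measure them.

**Force reading:** while pressing, the wrist also showed 7–10 N upward. It grew in step with the push, so I take it as friction on the blade. The gripper body looked clear of the bar in the pictures, but I did not measure that separately.

No reading was possible after hand-in, and it reports no verdict.

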